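# Seal a vial in the bench press and hold the lever

### The job

Seal the vial standing in the bench press: first wind the crank clockwise by its black grip, through its full turn, until it comes to its stop so that the head is down over the vial. Then flip the red safety catch all the way up and over to the left, and only then pull the black-handled lever toward the front of the press as far as it goes. The job finishes with you still holding the lever pulled (it springs back if let go), with the crank and catch left where they are and the other things on the table undisturbed.

Things in the scene. Friction and masses are not known exactly. Their poses are not given: they have to be found in the camera images.
- press: white and blue press for sealing vials, fixed, base plate 115 x 315 mm, 145 mm tall; origin on the table under its middle; x axis to its back (away from the robot), y to its left, z up. From right (-y) to left: crank, vial under blue head, lever, red catch. Column and head (y -0.021 to +0.011) reach z 0.138; else only crank grip, lever handle and catch are above 0.10
- crank (a joint): angle of the crank disc about its upright axis (rad): it starts between 0 and 0.5, grows clockwise seen from above, hard stop at 7.0 (a full turn and a little more). It stays where it is left; turning takes about 1.5 N at the grip. It winds the press head down 2 mm per rad
- crank_knob (a point): middle of the black upright crank grip: a round post 20 mm in diameter and 46 mm tall that revolves freely on its own pin; this point is 28 mm above the bottom of the grip and 30 mm above the top of the aluminium disc (disc diameter 110 mm) and moves on a circle of 45 mm radius round crank_axis
- crank_axis (a point): point on the crank's vertical axis at the height of crank_knob (0.115 m above the table)
- catch (a joint): angle of the red safety catch about its hinge, which lies along the press's x axis (rad): 0 = closed, its tongue, with a black rubber bumper in a square cage at its end, lies across the front of the lever and blocks it; it grows as the catch is flipped up and over to the left (knob goes toward the press's +y); hard stop at 1.5 = fully open. Takes about 1 N at the knob, stays where it is left
- catch_knob (a point): centre of the catch's red knob, a small cylinder 18 mm in diameter and 20 mm long lying along the press's x axis, at the upper end of a round 10 mm arm, 60 mm from the hinge. Closed, the arm stands up from the hinge and leans 0.26 rad toward the press's -y (right); fully open it leans 1.24 rad to +y
- catch_hinge (a point): centre of the catch's hinge, 85 mm above the table; its axis is the press's x axis
- lever (a joint): angle of the lever about its hinge, which lies along the press's y axis (rad): 0 = home, leaning 0.45 rad to the back; grows as the handle is pulled toward the press's front (-x); hard stop at 0.95 (leaning 0.5 rad forward). A spring pulls it home: about 2 N at the handle at home, 7 N at the stop. With the catch closed it is blocked after about 0.06
- lever_handle (a point): centre of the black lever handle, a cylinder 22 mm in diameter and 36 mm long lying along the press's y axis on a 12 mm square steel arm, 100 mm from the hinge. It can be pinched from above on its two flat ends, and turns between the fingers as the lever swings
- lever_hinge (a point): centre of the lever's hinge, 40 mm above the table; its axis is the press's y axis
- timer: white kitchen timer 61 x 61 x 21 mm, bystander; origin under its centre
- vial_spare: brown vial with green cap, 21 mm in diameter, 45 mm tall, bystander; origin under its centre
- dropper_a: white dropper bottle with red cap, 29 x 28 x 77 mm, bystander; origin under its centre
- dropper_b: white dropper bottle with blue cap, 29 x 28 x 77 mm, bystander; origin under its centre
- petri_a: pink petri dish 62 mm wide, 14 mm tall, bystander; origin under its centre
- marker_red: white marker with a red cap, 130 mm long, bystander; origin under its centre

How it is judged:
By the outcome, as a careful person would: the job done as asked, in the order asked, and still so for the second after the job is handed in, while the arm keeps its last pose, push and grip.
It also fails if it takes over 69 s, if anything falls off the work surface, if the arm or the gripper's body presses on something with over 40 N, if the wrist force passes 120 N, or if a joint passes its speed limit or range.

### The arm

A 6-joint arm with a two-finger parallel gripper is mounted at the origin on a cart in front of the work surface, level with it; the furniture and walls round the work are solid. World frame = base frame: x ahead of the robot, y to its left, z up, the work surface at z = 0. Lengths are in m, angles in rad, forces in N, time in s.
With the tool pointing down it reaches from about 0.3 to 0.75 m from the base axis. Payload 8.5 kg.
Tool frame: the origin (TCP) lies at the very end of the fingers, on their centre line; the grasp point (between the pads) lies manip.pinch_z behind it (manip.pinch_z is the distance from the TCP to the grasp point, in m); z points along the fingers, y is the line along which they close (so a half turn about z gives the same grasp; the last joint's range is limited). The gripper opens to 88 mm and grips with 3 to 60 N. Pads are 18 mm wide; open, the fingers measure 123 mm over their backs; the gripper's body (75 mm by 187 mm) begins 45 mm behind the grasp point.
Start: joints at [-1.456, 0.381, 1.297, -0, 1.464, -0.215], TCP at [0.178, -0.52, 0.239] pointing down, gripper open.
Joint ranges: [-3.11, 3.11], [-0.89, 2.33], [0.22, 2.48], [-1.42, 4.56], [0.17, 2.85], [-2.88, 2.88]. Speed limits (rad/s): [2.39, 2.39, 3.14, 3.14, 3.14, 3.14].

### API

Orientations are given as a unit quaternion [x, y, z, w].
In Python, from rig import telemetry, eyes, job, manip gives the robot as it stands. The module is installed in compiled form; this text tells all that it offers.
- The arm moves only by the tool apply_moves, never from a script. Its argument "commands" is a list of rows, each an object of numbers: "ax", "ay", "az": the turn, a rotation vector about the tool's x, y, z normalised to -1 to 1, where 1 is pi/4 rad; "dx", "dy", "dz": the shift along the tool's x, y, z normalised to -1 to 1, where 1 is 0.5 m; "jaw": the opening, from 0 (shut) to 1 (fully open). A call has 1 to 5 rows; each row is the pose to reach, as a shift and turn from the pose commanded when the call began, along the tool's axes at that moment; what a row does not reach only later rows make up. A row lasts 1/8 s, in which the tool goes at most 62.5 mm and 10.7 degrees, less where a joint would pass 70% of its speed; a pose out of reach is approached as far as the arm can. A call with a number of a shift or a turn outside -1 to 1 is refused whole. A call with a gripper value outside its range is refused whole. The fingers move at their own pace and stop on an object; "force" is the grip in N (left out, the last holds). Time passes only in rows, so rows that repeat a pose let the fingers close. It gives the time, the measured TCP pose, the force, the opening and the grip force at its end, in the units of the state.
- telemetry.sense(): the state, without advancing time (a new reading comes with each control period).
- eyes.capture(name): name is "scene" or "top" or "wrist"; returns a dict with "img" (420x560x3 uint8, red, green, blue), "depth" (420x560 float32, m along the optical axis (not along the pixel's ray), 0 where there is no reading), "K" (3x3 intrinsics, pixels), "T" (4x4, takes a point from camera to world coordinates); the wrist camera has in their place "tool_from_camera" (4x4, takes a point from camera to tool coordinates, whose origin is the TCP and whose axes are the flange's). Camera axes: x right, y down, z forward; pixel columns grow to the right and rows downward; lengths in m; the calibration is good to about 2 mm. The wrist camera is an equidistant fisheye: a pixel r from the principal point sees the ray r / f radians off the axis. A picture is of the moment at which its call begins: read the wrist's pose just before it.
- job.sign_off(): hands the job in; it is judged then, once.
Trained networks look in the newest picture that a camera, given by its name, has taken for a name from the list of things; names that differ only in an ending like _2 or _b are one class to them, and where a whole thing is asked for, a point or a joint stands for the part that bears it (a point fixed in the world has none). Each returns a list of dicts, best first, with "p" (0 to 1); they miss things now and then, are a little off and sometimes report something else, mostly with a low value. They report only what shows in the picture. A call takes as long as a camera call.
- eyes.trace(label, camera): "pixels" (420x560 bool, what is visible of it).
- eyes.pinpoint(label, camera): "xyz" ([x, y, z] in m, in world coordinates, good to about 4 mm: a listed point, or the origin of a listed thing).
The state is a dict: "time": time; "qpos": joint angles; "qd": joint speeds; "effort": joint torques, N m; "tcp_pos": TCP position; "eef_rot": TCP orientation; "ft_force": force on the tool from outside, world axes, zero at the start; "wrist_torque": the same for the moment, N m; "finger_gap": opening from 0.0 (shut) to 1.0 (fully open); "gripper_force": force on a finger pad.
Only numpy, scipy, OpenCV 4.12 (cv2) and the standard library are available. Lean on these libraries where they do the work, as an engineer would, in place of code of your own. Each camera call takes 0.05 s, during which the arm holds its last target. There are 200 camera calls.

## Working session

There is one attempt and no reset: what is moved stays moved. The work goes in short steps, Python scripts to look and compute and a tool call to move; the robot and the scene stay as the last step left them, time stands still between calls to the robot, and variables do not carry over. Pictures are saved under pics/ and viewed, at most 10 in all, crops included, and the job is handed in when it is done.

Besides the shell and the picture viewer there is one more tool, called after "Emit:" as name([rows], argument=value, ...), one row to a line, values as JSON. apply_moves: Moves the arm, as the interface text tells. Scaled input: -1 to 1 covers 0.5 m each way for a shift and pi/4 rad each way for a turn. Its arguments: {"type":"object","properties":{"commands":{"type":"array","items":{"type":"object","properties":{"ax":{"type":"number"},"ay":{"type":"number"},"az":{"type":"number"},"dx":{"type":"number"},"dy":{"type":"number"},"dz":{"type":"number"},"jaw":{"type":"number"}}}},"force":{"type":"number"}},"required":["commands"]}

```bash
mkdir -p pics
cat > h.py <<'E'
import numpy as np, cv2
from rig import telemetry, eyes, job, manip
from scipy.spatial.transform import Rotation as R
def save(c,n): cv2.imwrite('pics/'+n,c['img'][:,:,::-1])
E
python3 - <<'E'
from h import *
s=telemetry.sense();print(s,manip.pinch_z)
for cam in('scene','top'):
    c=eyes.capture(cam);save(c,cam+'1.png');print(cam,c['T'].round(3).tolist())
    for n in 'press crank_knob crank_axis catch_knob catch_hinge lever_handle lever_hinge timer vial_spare dropper_a petri_a marker_red'.split():
        print(n,[(round(d['p'],2),np.round(d['xyz'],3).tolist()) for d in eyes.pinpoint(n,cam)][:3])
E
```

```text
{'time': 0.0, 'qpos': array([-1.45629843e+00,  3.81201968e-01,  1.29825957e+00, -1.55917698e-05,
        1.46358587e+00, -2.15281746e-01]), 'qd': array([ 0.00034278,  0.00088346, -0.0006342 ,  0.00041612,  0.00072137,
        0.00061341]), 'effort': array([ 9.32475050e-04, -4.37926626e+01, -2.24553251e+01,  7.13909813e-02,
        3.53269698e-02, -1.24957983e-04]), 'tcp_pos': array([ 0.17807989, -0.52007743,  0.23813496]), 'eef_rot': array([ 9.86436048e-01,  1.64144430e-01,  2.88975941e-05, -7.26841163e-04]), 'ft_force': array([ 0.3214952 ,  1.23853087, -0.47252904]), 'wrist_torque': array([ 0.05174948,  0.00960423, -0.01534429]), 'gripper_force': 0.0, 'finger_gap': 0.9940274496378388} 0.0187
scene [[-0.89, -0.176, 0.422, 0.186], [-0.456, 0.396, -0.797, 0.536], [-0.027, -0.901, -0.432, 0.534], [0.0, 0.0, 0.0, 1.0]]
press [(0.88, [0.444, -0.187, 0.0])]
crank_knob [(0.95, [0.376, -0.266, 0.114])]
crank_axis [(0.85, [0.42, -0.292, 0.118])]
catch_knob [(0.85, [0.506, -0.091, 0.144])]
catch_hinge [(0.56, [0.511, -0.075, 0.081])]
lever_handle [(0.87, [0.532, -0.148, 0.129])]
lever_hinge [(
[... 322 characters left out ...]
67, 0.515], [-1.0, -0.001, -0.016, -0.214], [0.017, -0.067, -0.998, 0.98], [0.0, 0.0, 0.0, 1.0]]
press [(0.62, [0.448, -0.186, -0.0]), (0.42, [0.414, -0.289, 0.115])]
crank_knob [(0.62, [0.378, -0.266, 0.113])]
crank_axis [(0.71, [0.418, -0.291, 0.116])]
catch_knob [(0.49, [0.507, -0.084, 0.143])]
catch_hinge [(0.66, [0.513, -0.073, 0.085]), (0.42, [0.416, -0.292, 0.114])]
lever_handle [(0.72, [0.532, -0.148, 0.13])]
lever_hinge [(0.62, [0.495, -0.141, 0.04])]
timer [(0.59, [0.632, -0.464, 0.001])]
vial_spare [(0.49, [0.719, -0.057, 0.004])]
dropper_a [(0.7, [0.771, -0.267, 0.001]), (0.59, [0.754, -0.293, 0.0])]
petri_a [(0.6, [0.698, -0.37, 0.001])]
marker_red [(0.86, [0.66, 0.035, 0.002])]
```

View pics/scene1.png

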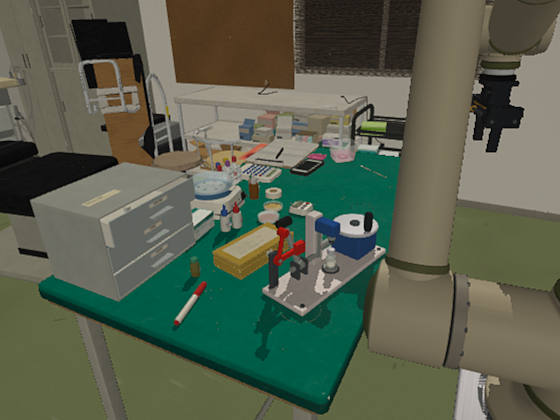

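View pics/top1.png

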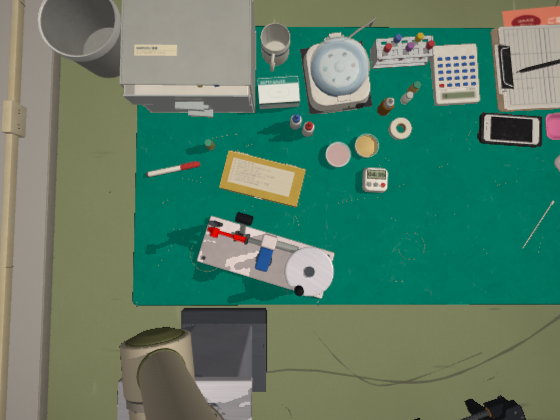

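The scene view shows the press at about (325,255) with the red catch near (285,245), lever handle behind it at (283,222), and crank grip at (368,220). The top view shows the press base between (197,218) and (335,297), with the grip at (299,291), and the catch and lever at the left end. A yellow box lies behind the press.

```bash
cat >> h.py <<'E'
def plan(pos,yaw,tilt=None):
    """shift/turn in call units from current pose to TCP pos, tool down with tool-x yaw"""
    s=telemetry.sense();r=R.from_quat(s['eef_rot'])
    t=R.from_euler('z',yaw)*R.from_euler('x',np.pi)
    if tilt is not None: t=t*R.from_rotvec(tilt)
    d=r.inv().apply(np.array(pos)-s['tcp_pos'])/.5; a=(r.inv()*t).as_rotvec()/(np.pi/4)
    print('t',round(s['time'],2),'tcp',s['tcp_pos'].round(4),'F',s['ft_force'].round(1),'gap',round(s['finger_gap'],3),'d',d.round(4),'a',a.round(4))
def cloud(c,m):
    v,u=np.nonzero(m&(c['depth']>0));z=c['depth'][v,u];K=c['K']
    return (np.c_[(u-K[0,2])/K[0,0]*z,(v-K[1,2])/K[1,1]*z,z]@c['T'][:3,:3].T)+c['T'][:3,3]
E
python3 - <<'E'
from h import *
c=eyes.capture('top')
m=eyes.trace('press','top')[0]['pixels'];p=cloud(c,m)
b=p[(p[:,2]<.13)&(p[:,2]>0.004)]
print(len(b),cv2.minAreaRect((b[:,:2]*1000).astype(np.float32)))
b=p[(p[:,2]<.03)&(p[:,2]>0.004)];print(np.percentile(b[:,2],[5,50,95]),cv2.minAreaRect((b[:,:2]*1000).astype(np.float32)))
k=cloud(c,eyes.trace('crank','top')[0]['pixels']);d=k[(k[:,2]>.075)&(k[:,2]<.095)]
print('disc',cv2.minEnclosingCircle((d[:,:2]*1000).astype(np.float32)),np.median(d[:,2]))
plan([.377,-.266,.22],1.30)
for cam in ('scene',):
    c=eyes.capture(cam);cv2.imwrite('pics/crop1.png',cv2.resize(c['img'][190:320,250:400,::-1],None,fx=5,fy=4.6,interpolation=2))
E
```

```text
5783 ((455.5050048828125, -196.72010803222656), (315.17236328125, 141.73776245117188), 73.25096893310547)
[0.01122895 0.01431807 0.01729047] ((443.0663757324219, -192.91224670410156), (314.7874755859375, 116.7694320678711), 73.54826354980469)
disc ((455.2347412109375, -202.73056030273438), 151.29644775390625) 0.08561191949410163
t 1.45 tcp [ 0.1781 -0.5203  0.2388] F [-0.2 -0.6  0.6] gap 0.998 d [ 0.541  -0.3525  0.0375] a [ 0.      0.     -1.2353]
```

View pics/crop1.png

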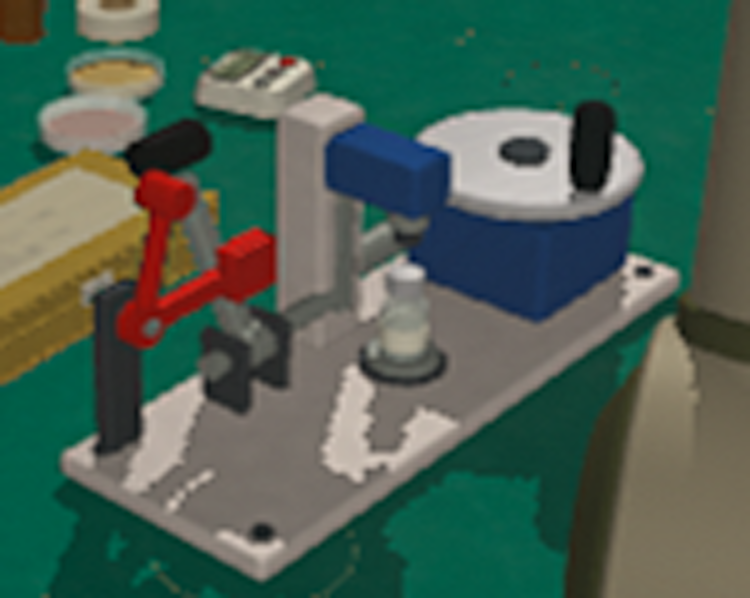

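The crop shows the tongue running from the hinge (145,325) to the cage (248,265), with the knob at (165,195), the lever handle at (170,148) and the crank grip at (593,145). The head is above the vial. Next I'll hover over the crank grip.

Emit:
apply_moves([
  {"dx": 0.541,"dy": -0.3525,"dz": 0.03,"az": -1,"jaw": 0.7},
  {"dx": 0.541,"dy": -0.3525,"dz": 0.03,"az": -1,"jaw": 0.7},
  {"dx": 0.541,"dy": -0.3525,"dz": 0.03,"az": -1,"jaw": 0.7},
  {"dx": 0.541,"dy": -0.3525,"dz": 0.03,"az": -1,"jaw": 0.7},
  {"dx": 0.541,"dy": -0.3525,"dz": 0.03,"az": -1,"jaw": 0.7},
])

```text
validation failed for argument at $.co...
```

Emit:
apply_moves([
  {"az": -0.22},
  {"az": -0.22},
  {"az": -0.22},
  {"az": -0.22},
])

```text
validation failed for argument at $.co...
```

Run:
```python
from h import *
s=telemetry.sense();print(s['qpos'].round(3))
c=eyes.capture('wrist');save(c,'w1.png')
for cam in ('wrist','top','scene'):
  if cam!='wrist': eyes.capture(cam)
  for n in 'press crank_knob crank_axis catch_knob catch_hinge lever_handle lever_hinge'.split():
    print(cam,n,[(round(d['p'],2),np.round(d['xyz'],3).tolist()) for d in eyes.pinpoint(n,cam)][:1])
plan([.377,-.266,.096],1.283)
```

```text
[-1.456  0.381  1.297 -0.     1.464 -0.215]
wrist press []
wrist crank_knob []
wrist crank_axis []
wrist catch_knob []
wrist catch_hinge []
wrist lever_handle []
wrist lever_hinge []
top press [(0.79, [0.447, -0.186, -0.002])]
top crank_knob [(0.78, [0.376, -0.27, 0.113])]
top crank_axis []
top catch_knob [(0.69, [0.505, -0.082, 0.142])]
top catch_hinge [(0.71, [0.511, -0.076, 0.087])]
top lever_handle [(0.82, [0.533, -0.146, 0.132])]
top lever_hinge [(0.75, [0.493, -0.139, 0.042])]
scene press [(0.98, [0.446, -0.188, 0.001])]
scene crank_knob []
scene crank_axis [(0.81, [0.421, -0.293, 0.117])]
scene catch_knob [(0.71, [0.505, -0.09, 0.144])]
scene catch_hinge [(0.57, [0.511, -0.076, 0.084])]
scene lever_handle [(0.53, [0.532, -0.144, 0.127])]
scene lever_hinge [(0.77, [0.489, -0.139, 0.04])]
t 2.7 tcp [ 0.1781 -0.5203  0.2388] F [-0.1  0.2 -0.1] gap 1.006 d [ 0.5411 -0.3525  0.2855] a [ 0.      0.     -1.2137]
```

View pics/w1.png

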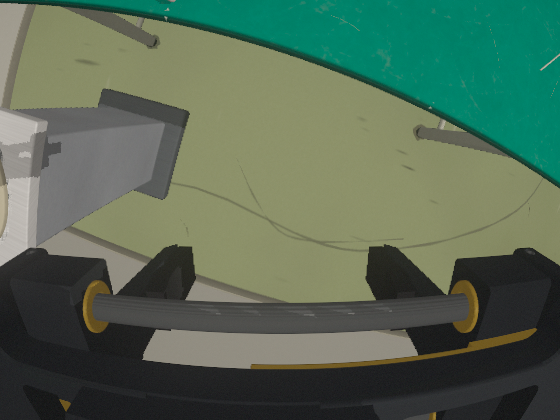

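The wrist view shows only the floor and table edge, because both moves were refused. I'll retry with every key given.

Emit:
apply_moves([
  {"dx": 0.54,"dy": -0.35,"dz": 0.03,"ax": 0.0,"ay": 0.0,"az": -1.0,"jaw": 0.7},
  {"dx": 0.54,"dy": -0.35,"dz": 0.03,"ax": 0.0,"ay": 0.0,"az": -1.0,"jaw": 0.7},
  {"dx": 0.54,"dy": -0.35,"dz": 0.03,"ax": 0.0,"ay": 0.0,"az": -1.0,"jaw": 0.7},
  {"dx": 0.54,"dy": -0.35,"dz": 0.03,"ax": 0.0,"ay": 0.0,"az": -1.0,"jaw": 0.7},
  {"dx": 0.54,"dy": -0.35,"dz": 0.03,"ax": 0.0,"ay": 0.0,"az": -1.0,"jaw": 0.7},
], force=20)

```text
time: 3.32
tcp_pos: [0.3719, -0.2732, 0.2243]
eef_rot: [0.848, 0.53, 0.0, 0.0]
ft_force: [0.5, -0.6, 0.1]
finger_gap: 0.698
gripper_force: 0.0
```

Emit:
apply_moves([
  {"dx": 0.0,"dy": 0.0,"dz": 0.0,"ax": 0.0,"ay": 0.0,"az": -0.21,"jaw": 0.7},
  {"dx": 0.0,"dy": 0.0,"dz": 0.0,"ax": 0.0,"ay": 0.0,"az": -0.21,"jaw": 0.7},
  {"dx": 0.0,"dy": 0.0,"dz": 0.0,"ax": 0.0,"ay": 0.0,"az": -0.21,"jaw": 0.7},
], force=20)

```text
time: 3.7
tcp_pos: [0.3707, -0.2754, 0.2242]
eef_rot: [0.803, 0.596, -0.0, 0.0]
ft_force: [-0.2, -0.5, 0.0]
finger_gap: 0.696
gripper_force: 0.0
```

Run:
```python
from h import *
s=telemetry.sense();print(s['qpos'].round(3))
c=eyes.capture('wrist');save(c,'w2.png')
for cam in ('wrist','top','scene'):
  if cam!='wrist': eyes.capture(cam)
  for n in 'press crank_knob crank_axis catch_knob catch_hinge lever_handle lever_hinge'.split():
    print(cam,n,[(round(d['p'],2),np.round(d['xyz'],3).tolist()) for d in eyes.pinpoint(n,cam)][:1])
plan([.377,-.267,.096],1.283)
```

```text
[-0.896  0.239  1.554 -0.     1.349 -0.601]
wrist press [(0.72, [0.38, -0.266, 0.114])]
wrist crank_knob [(0.92, [0.379, -0.268, 0.114])]
wrist crank_axis [(0.93, [0.416, -0.293, 0.113])]
wrist catch_knob []
wrist catch_hinge []
wrist lever_handle [(0.65, [0.532, -0.147, 0.129])]
wrist lever_hinge [(0.83, [0.494, -0.14, 0.038])]
top press [(0.93, [0.447, -0.188, 0.001])]
top crank_knob [(0.92, [0.375, -0.268, 0.113])]
top crank_axis [(0.79, [0.417, -0.291, 0.115])]
top catch_knob [(0.74, [0.508, -0.083, 0.142])]
top catch_hinge [(0.61, [0.509, -0.073, 0.081])]
top lever_handle [(0.58, [0.534, -0.148, 0.131])]
top lever_hinge [(0.81, [0.494, -0.142, 0.041])]
scene press [(0.85, [0.447, -0.187, 0.001])]
scene crank_knob [(0.69, [0.379, -0.267, 0.116])]
scene crank_axis [(0.59, [0.422, -0.291, 0.115])]
scene catch_knob [(0.76, [0.504, -0.089, 0.145])]
scene catch_hinge [(0.8, [0.512, -0.074, 0.082])]
scene lever_handle [(0.8, [0.532, -0.148, 0.129])]
scene lever_hinge [(0.92, [0.492, -0.137, 0.04])]
t 4.9 tcp [ 0.3709 -0.2749  0.2242] F [ 0.6 -0.4  0.4] gap 0.697 d [0.0185 0.0071 0.2564] a [-0.0001 -0.     -0.0036]
```

View pics/w2.png

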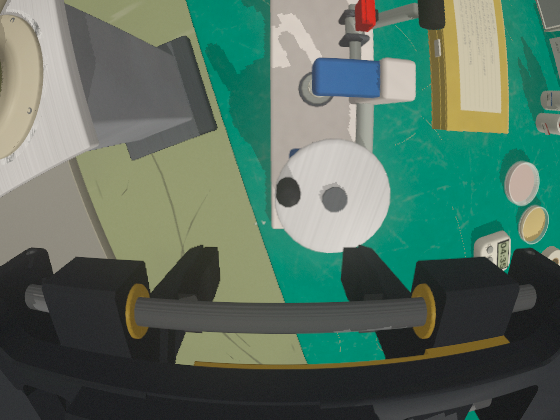

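The wrist view shows the crank grip at (288,192) on the disc centred at (334,198), between the open fingers' line. Descending and gripping.

Emit:
apply_moves([
  {"dx": 0.017,"dy": 0.01,"dz": 0.06,"ax": 0.0,"ay": 0.0,"az": 0.0,"jaw": 0.7},
  {"dx": 0.017,"dy": 0.01,"dz": 0.13,"ax": 0.0,"ay": 0.0,"az": 0.0,"jaw": 0.7},
  {"dx": 0.017,"dy": 0.01,"dz": 0.2,"ax": 0.0,"ay": 0.0,"az": 0.0,"jaw": 0.7},
  {"dx": 0.017,"dy": 0.01,"dz": 0.248,"ax": 0.0,"ay": 0.0,"az": 0.0,"jaw": 0.7},
  {"dx": 0.017,"dy": 0.01,"dz": 0.248,"ax": 0.0,"ay": 0.0,"az": 0.0,"jaw": 0.6},
], force=20)

```text
time: 5.52
tcp_pos: [0.3778, -0.2677, 0.0992]
eef_rot: [0.802, 0.597, -0.0, -0.002]
ft_force: [-0.0, 0.1, -0.5]
finger_gap: 0.613
gripper_force: 0.0
```

Emit:
apply_moves([
  {"dx": 0.0,"dy": 0.0,"dz": 0.0,"ax": 0.0,"ay": 0.0,"az": 0.0,"jaw": 0.0},
  {"dx": 0.0,"dy": 0.0,"dz": 0.0,"ax": 0.0,"ay": 0.0,"az": 0.0,"jaw": 0.0},
  {"dx": 0.0,"dy": 0.0,"dz": 0.0,"ax": 0.0,"ay": 0.0,"az": 0.0,"jaw": 0.0},
  {"dx": 0.0,"dy": 0.0,"dz": 0.0,"ax": 0.0,"ay": 0.0,"az": 0.0,"jaw": 0.0},
  {"dx": 0.0,"dy": 0.0,"dz": 0.0,"ax": 0.0,"ay": 0.0,"az": 0.0,"jaw": 0.0},
], force=20)

```text
time: 6.15
tcp_pos: [0.3787, -0.2687, 0.1007]
eef_rot: [0.802, 0.597, 0.0, 0.001]
ft_force: [3.1, 0.1, 4.2]
finger_gap: 0.217
gripper_force: 20.0
```

Run:
```python
from h import *
plan([.377,-.267,.1],1.283)
eyes.capture('wrist')
for n in ('crank_knob','crank_axis'):print(n,[(round(d['p'],2),np.round(d['xyz'],3).tolist()) for d in eyes.pinpoint(n,'wrist')][:1])
# circle steps: tool dx=press y, dy=press x
for a0 in (.45,.5,.55):
    a=a0+.3*np.arange(0,25);y=.045*np.sin(a);x=-.045*np.cos(a)
    if a0==.5:
        for i in range(0,24,5): print(a0,i,[(round(float((y[j]-y[i])/.5),3),round(float((x[j]-x[i])/.5),3)) for j in range(i+1,min(i+6,24))])
```

```text
t 6.15 tcp [ 0.3787 -0.2687  0.1007] F [3.1 0.1 4.2] gap 0.217 d [ 0.0022 -0.0042  0.0014] a [ 0.0024  0.0012 -0.0038]
crank_knob [(0.85, [0.382, -0.267, 0.112])]
crank_axis []
0.5 0 [(0.021, 0.016), (0.037, 0.038), (0.046, 0.064), (0.046, 0.091), (0.039, 0.116)]
0.5 5 [(-0.015, 0.023), (-0.035, 0.04), (-0.06, 0.05), (-0.087, 0.052), (-0.113, 0.047)]
0.5 10 [(-0.023, -0.013), (-0.042, -0.033), (-0.054, -0.057), (-0.058, -0.083), (-0.055, -0.11)]
0.5 15 [(0.011, -0.024), (0.029, -0.044), (0.053, -0.058), (0.079, -0.064), (0.106, -0.062)]
0.5 20 [(0.025, 0.01), (0.046, 0.026), (0.062, 0.048)]
```

Run:
```python
import numpy as np
a=.23+.3*np.arange(0,24);y=.045*np.sin(a);x=-.045*np.cos(a)
for i in range(0,23,5): print(i,[(round(float((y[j]-y[i])/.5),3),round(float((x[j]-x[i])/.5),3)) for j in range(i+1,min(i+6,24))])
```

```text
0 [(0.025, 0.01), (0.046, 0.027), (0.061, 0.049), (0.069, 0.075), (0.068, 0.102)]
5 [(-0.008, 0.026), (-0.024, 0.048), (-0.045, 0.064), (-0.07, 0.074), (-0.097, 0.075)]
10 [(-0.026, -0.006), (-0.049, -0.02), (-0.067, -0.04), (-0.078, -0.065), (-0.082, -0.091)]
15 [(0.004, -0.027), (0.017, -0.051), (0.035, -0.07), (0.059, -0.083), (0.085, -0.088)]
20 [(0.027, 0.003), (0.052, 0.013), (0.072, 0.03)]
```

Emit:
apply_moves([
  {"dx": 0.025,"dy": 0.01,"dz": 0.0,"ax": 0.0,"ay": 0.0,"az": 0.0,"jaw": 0.0},
  {"dx": 0.046,"dy": 0.027,"dz": 0.0,"ax": 0.0,"ay": 0.0,"az": 0.0,"jaw": 0.0},
  {"dx": 0.061,"dy": 0.049,"dz": 0.0,"ax": 0.0,"ay": 0.0,"az": 0.0,"jaw": 0.0},
  {"dx": 0.069,"dy": 0.075,"dz": 0.0,"ax": 0.0,"ay": 0.0,"az": 0.0,"jaw": 0.0},
  {"dx": 0.068,"dy": 0.102,"dz": 0.0,"ax": 0.0,"ay": 0.0,"az": 0.0,"jaw": 0.0},
], force=20)

```text
time: 6.92
tcp_pos: [0.4367, -0.2518, 0.1007]
eef_rot: [0.802, 0.597, -0.002, 0.001]
ft_force: [-8.0, -12.4, 5.7]
finger_gap: 0.215
gripper_force: 20.0
```

Emit:
apply_moves([
  {"dx": -0.012,"dy": 0.026,"dz": 0.0,"ax": 0.0,"ay": 0.0,"az": 0.0,"jaw": 0.0},
  {"dx": -0.028,"dy": 0.048,"dz": 0.0,"ax": 0.0,"ay": 0.0,"az": 0.0,"jaw": 0.0},
  {"dx": -0.049,"dy": 0.064,"dz": 0.0,"ax": 0.0,"ay": 0.0,"az": 0.0,"jaw": 0.0},
  {"dx": -0.074,"dy": 0.073,"dz": 0.0,"ax": 0.0,"ay": 0.0,"az": 0.0,"jaw": 0.0},
  {"dx": -0.101,"dy": 0.074,"dz": 0.0,"ax": 0.0,"ay": 0.0,"az": 0.0,"jaw": 0.0},
], force=20)

```text
time: 7.55
tcp_pos: [0.4586, -0.3095, 0.1007]
eef_rot: [0.802, 0.597, 0.001, 0.001]
ft_force: [0.9, 0.0, 7.5]
finger_gap: 0.217
gripper_force: 20.0
```

Emit:
apply_moves([
  {"dx": -0.026,"dy": -0.006,"dz": 0.0,"ax": 0.0,"ay": 0.0,"az": 0.0,"jaw": 0.0},
  {"dx": -0.049,"dy": -0.02,"dz": 0.0,"ax": 0.0,"ay": 0.0,"az": 0.0,"jaw": 0.0},
  {"dx": -0.067,"dy": -0.04,"dz": 0.0,"ax": 0.0,"ay": 0.0,"az": 0.0,"jaw": 0.0},
  {"dx": -0.078,"dy": -0.065,"dz": 0.0,"ax": 0.0,"ay": 0.0,"az": 0.0,"jaw": 0.0},
  {"dx": -0.082,"dy": -0.091,"dz": 0.0,"ax": 0.0,"ay": 0.0,"az": 0.0,"jaw": 0.0},
], force=20)

```text
time: 8.18
tcp_pos: [0.4022, -0.3354, 0.1006]
eef_rot: [0.802, 0.597, 0.0, 0.0]
ft_force: [3.6, 5.2, 9.1]
finger_gap: 0.217
gripper_force: 20.0
```

Emit:
apply_moves([
  {"dx": 0.004,"dy": -0.027,"dz": 0.0,"ax": 0.0,"ay": 0.0,"az": 0.0,"jaw": 0.0},
  {"dx": 0.017,"dy": -0.051,"dz": 0.0,"ax": 0.0,"ay": 0.0,"az": 0.0,"jaw": 0.0},
  {"dx": 0.035,"dy": -0.07,"dz": 0.0,"ax": 0.0,"ay": 0.0,"az": 0.0,"jaw": 0.0},
  {"dx": 0.059,"dy": -0.083,"dz": 0.0,"ax": 0.0,"ay": 0.0,"az": 0.0,"jaw": 0.0},
  {"dx": 0.085,"dy": -0.088,"dz": 0.0,"ax": 0.0,"ay": 0.0,"az": 0.0,"jaw": 0.0},
], force=20)

```text
time: 8.8
tcp_pos: [0.3729, -0.2823, 0.1007]
eef_rot: [0.802, 0.597, 0.0, 0.001]
ft_force: [7.7, -4.6, 2.3]
finger_gap: 0.22
gripper_force: 20.0
```

Run:
```python
import numpy as np
from scipy.optimize import least_squares as L
P=np.array([(.3787,-.2687),(.4367,-.2518),(.4586,-.3095),(.4022,-.3354),(.3729,-.2823)])
c=L(lambda c:np.hypot(*(P-c).T)-.045,[.418,-.292]);print(c.x,c.fun)
x=np.array([.959,-.284]);y=np.array([.284,.959])
ang=lambda p:np.arctan2((p-c.x)@y,-(p-c.x)@x)
print([ang(p) for p in P])
for a in (.2,.4,.6,.72,.8,.85):
    t=c.x+.045*(np.sin(a)*y-np.cos(a)*x)-P[-1];print(a,t@y/.5,t@x/.5)
```

```text
[ 0.41684694 -0.29253801] [-1.73413196e-05  3.18088295e-04  6.69195709e-05  2.95511654e-04
  1.23722382e-04]
[np.float64(0.2706136584405921), np.float64(1.7363473422131548), np.float64(-3.0436272485220455), np.float64(-1.5294273672493126), np.float64(-0.059032839939558115)]
0.2 0.0232116316944332 0.0018697013408719128
0.4 0.04038482814817541 0.0071819935256818325
0.6 0.0561603144938459 0.01580018099481833
0.72 0.06468998589660807 0.0224201008754442
0.8 0.06990917187326864 0.027380683810150182
0.85 0.0729633890793889 0.030686918347426515
```

Emit:
apply_moves([
  {"dx": 0.023,"dy": 0.002,"dz": 0.0,"ax": 0.0,"ay": 0.0,"az": 0.0,"jaw": 0.0},
  {"dx": 0.04,"dy": 0.007,"dz": 0.0,"ax": 0.0,"ay": 0.0,"az": 0.0,"jaw": 0.0},
  {"dx": 0.056,"dy": 0.016,"dz": 0.0,"ax": 0.0,"ay": 0.0,"az": 0.0,"jaw": 0.0},
  {"dx": 0.065,"dy": 0.022,"dz": 0.0,"ax": 0.0,"ay": 0.0,"az": 0.0,"jaw": 0.0},
  {"dx": 0.068,"dy": 0.025,"dz": 0.0,"ax": 0.0,"ay": 0.0,"az": 0.0,"jaw": 0.0},
], force=20)

```text
time: 9.43
tcp_pos: [0.3933, -0.2542, 0.1006]
eef_rot: [0.802, 0.598, -0.002, 0.0]
ft_force: [-14.2, -11.6, 10.8]
finger_gap: 0.223
gripper_force: 20.0
```

Emit:
apply_moves([
  {"dx": 0.003,"dy": 0.003,"dz": 0.0,"ax": 0.0,"ay": 0.0,"az": 0.0,"jaw": 0.0},
  {"dx": 0.003,"dy": 0.003,"dz": 0.0,"ax": 0.0,"ay": 0.0,"az": 0.0,"jaw": 0.0},
], force=20)

```text
time: 9.68
tcp_pos: [0.3935, -0.2536, 0.1005]
eef_rot: [0.802, 0.598, -0.003, -0.001]
ft_force: [-17.5, -12.1, 11.4]
finger_gap: 0.218
gripper_force: 20.0
```

Emit:
apply_moves([
  {"dx": -0.005,"dy": -0.005,"dz": 0.0,"ax": 0.0,"ay": 0.0,"az": 0.0,"jaw": 0.2},
  {"dx": -0.005,"dy": -0.005,"dz": 0.0,"ax": 0.0,"ay": 0.0,"az": 0.0,"jaw": 0.5},
  {"dx": -0.005,"dy": -0.005,"dz": 0.0,"ax": 0.0,"ay": 0.0,"az": 0.0,"jaw": 0.6},
], force=20)

```text
time: 10.05
tcp_pos: [0.3925, -0.2532, 0.0998]
eef_rot: [0.802, 0.597, -0.0, -0.001]
ft_force: [0.1, -0.2, -0.5]
finger_gap: 0.422
gripper_force: 0.0
```

Emit:
apply_moves([
  {"dx": 0.0,"dy": 0.0,"dz": -0.08,"ax": 0.0,"ay": 0.0,"az": 0.0,"jaw": 0.6},
  {"dx": 0.0,"dy": 0.0,"dz": -0.16,"ax": 0.0,"ay": 0.0,"az": 0.0,"jaw": 0.6},
  {"dx": 0.1,"dy": 0.05,"dz": -0.24,"ax": 0.0,"ay": 0.0,"az": 0.0,"jaw": 0.6},
  {"dx": 0.2,"dy": 0.1,"dz": -0.24,"ax": 0.0,"ay": 0.0,"az": 0.0,"jaw": 0.6},
], force=20)

```text
time: 10.55
tcp_pos: [0.4707, -0.172, 0.2224]
eef_rot: [0.803, 0.596, 0.001, 0.002]
ft_force: [0.5, -1.0, -1.6]
finger_gap: 0.599
gripper_force: 0.0
```

Emit:
apply_moves([
  {"dx": 0.08,"dy": 0.04,"dz": 0.0,"ax": 0.0,"ay": 0.0,"az": 0.0,"jaw": 0.6},
  {"dx": 0.16,"dy": 0.08,"dz": 0.0,"ax": 0.0,"ay": 0.0,"az": 0.0,"jaw": 0.6},
  {"dx": 0.16,"dy": 0.08,"dz": 0.0,"ax": 0.0,"ay": 0.0,"az": 0.0,"jaw": 0.6},
], force=20)

```text
time: 10.92
tcp_pos: [0.5316, -0.1049, 0.2194]
eef_rot: [0.801, 0.599, -0.0, -0.001]
ft_force: [-1.2, -0.1, -0.6]
finger_gap: 0.596
gripper_force: 0.0
```

Run:
```python
from h import *
c=eyes.capture('wrist');save(c,'w3.png')
for cam in ('wrist','top','scene'):
  if cam!='wrist': eyes.capture(cam)
  for n in 'crank_knob catch_knob catch_hinge lever_handle lever_hinge'.split():
    print(cam,n,[(round(d['p'],2),np.round(d['xyz'],3).tolist()) for d in eyes.pinpoint(n,cam)][:1])
plan([.506,-.087,.136],1.283)
```

```text
wrist crank_knob [(0.73, [0.393, -0.257, 0.115])]
wrist catch_knob [(0.8, [0.508, -0.089, 0.142])]
wrist catch_hinge [(0.6, [0.512, -0.077, 0.09])]
wrist lever_handle [(0.61, [0.533, -0.15, 0.127])]
wrist lever_hinge [(0.86, [0.495, -0.141, 0.042])]
top crank_knob [(0.82, [0.389, -0.252, 0.112])]
top catch_knob []
top catch_hinge []
top lever_handle [(0.49, [0.535, -0.147, 0.134])]
top lever_hinge [(0.95, [0.496, -0.141, 0.042])]
scene crank_knob [(0.91, [0.389, -0.254, 0.117])]
scene catch_knob [(0.95, [0.506, -0.092, 0.144])]
scene catch_hinge [(0.94, [0.512, -0.077, 0.081])]
scene lever_handle [(0.6, [0.532, -0.148, 0.129])]
scene lever_hinge [(0.64, [0.488, -0.137, 0.038])]
t 11.82 tcp [ 0.5307 -0.1071  0.2202] F [ 0.4 -0.3  0.3] gap 0.603 d [ 0.0244 -0.0589  0.1684] a [ 0.      0.     -0.0035]
```

View pics/w3.png

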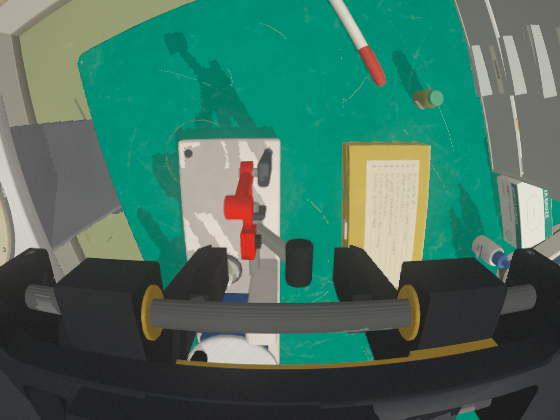

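The wrist view shows the catch knob at (238,207), the hinge at (246,170), the cage at (249,245) and the lever handle at (299,262). The crank pinpoint puts it at its stop. Pinching the catch knob on its flat ends.

Emit:
apply_moves([
  {"dx": 0.021,"dy": -0.056,"dz": 0.02,"ax": 0.0,"ay": 0.0,"az": 0.0,"jaw": 0.5},
  {"dx": 0.021,"dy": -0.056,"dz": 0.06,"ax": 0.0,"ay": 0.0,"az": 0.0,"jaw": 0.5},
  {"dx": 0.021,"dy": -0.056,"dz": 0.12,"ax": 0.0,"ay": 0.0,"az": 0.0,"jaw": 0.5},
  {"dx": 0.021,"dy": -0.056,"dz": 0.178,"ax": 0.0,"ay": 0.0,"az": 0.0,"jaw": 0.5},
  {"dx": 0.021,"dy": -0.056,"dz": 0.178,"ax": 0.0,"ay": 0.0,"az": 0.0,"jaw": 0.45},
], force=10)

```text
time: 12.45
tcp_pos: [0.5062, -0.0887, 0.1299]
eef_rot: [0.802, 0.597, -0.001, -0.002]
ft_force: [-0.3, -0.1, 0.1]
finger_gap: 0.454
gripper_force: 0.0
```

Emit:
apply_moves([
  {"dx": 0.0,"dy": 0.0,"dz": 0.0,"ax": 0.0,"ay": 0.0,"az": 0.0,"jaw": 0.0},
  {"dx": 0.0,"dy": 0.0,"dz": 0.0,"ax": 0.0,"ay": 0.0,"az": 0.0,"jaw": 0.0},
  {"dx": 0.0,"dy": 0.0,"dz": 0.0,"ax": 0.0,"ay": 0.0,"az": 0.0,"jaw": 0.0},
  {"dx": 0.0,"dy": 0.0,"dz": 0.0,"ax": 0.0,"ay": 0.0,"az": 0.0,"jaw": 0.0},
], force=10)

```text
time: 12.95
tcp_pos: [0.5055, -0.0886, 0.1323]
eef_rot: [0.802, 0.597, -0.001, -0.001]
ft_force: [-9.9, 1.7, 7.8]
finger_gap: 0.227
gripper_force: 10.0
```

Run:
```python
from h import *
plan([.507,-.089,.131],1.283)
th=np.arange(0,1.51,.15);y=.06*np.sin(th-.26);z=.06*np.cos(th-.26)
for i in (0,5):print([(round((y[j]-y[i])/.5,3),round((z[i]-z[j])/.5,3)) for j in range(i+1,i+6)])
```

```text
t 12.95 tcp [ 0.5055 -0.0886  0.1323] F [-9.9  1.7  7.8] gap 0.227 d [0.0002 0.0032 0.0025] a [-0.0036  0.0006 -0.0032]
[(np.float64(0.018), np.float64(-0.003)), (np.float64(0.036), np.float64(-0.004)), (np.float64(0.054), np.float64(-0.002)), (np.float64(0.071), np.float64(0.003)), (np.float64(0.087), np.float64(0.01))]
[(np.float64(0.015), np.float64(0.01)), (np.float64(0.029), np.float64(0.021)), (np.float64(0.04), np.float64(0.035)), (np.float64(0.05), np.float64(0.05)), (np.float64(0.057), np.float64(0.067))]
```

Emit:
apply_moves([
  {"dx": 0.018,"dy": -0.002,"dz": -0.004,"ax": 0.0,"ay": 0.0,"az": 0.0,"jaw": 0.0},
  {"dx": 0.036,"dy": -0.002,"dz": -0.005,"ax": 0.0,"ay": 0.0,"az": 0.0,"jaw": 0.0},
  {"dx": 0.054,"dy": -0.002,"dz": -0.003,"ax": 0.0,"ay": 0.0,"az": 0.0,"jaw": 0.0},
  {"dx": 0.071,"dy": -0.002,"dz": 0.002,"ax": 0.0,"ay": 0.0,"az": 0.0,"jaw": 0.0},
  {"dx": 0.087,"dy": -0.002,"dz": 0.009,"ax": 0.0,"ay": 0.0,"az": 0.0,"jaw": 0.0},
], force=10)

```text
time: 13.58
tcp_pos: [0.518, -0.0466, 0.1273]
eef_rot: [0.802, 0.597, -0.0, -0.0]
ft_force: [-5.9, -0.4, 2.7]
finger_gap: 0.223
gripper_force: 10.0
```

Emit:
apply_moves([
  {"dx": 0.015,"dy": 0.0,"dz": 0.01,"ax": 0.0,"ay": 0.0,"az": 0.0,"jaw": 0.0},
  {"dx": 0.029,"dy": 0.0,"dz": 0.021,"ax": 0.0,"ay": 0.0,"az": 0.0,"jaw": 0.0},
  {"dx": 0.04,"dy": 0.0,"dz": 0.035,"ax": 0.0,"ay": 0.0,"az": 0.0,"jaw": 0.0},
], force=10)

```text
time: 13.95
tcp_pos: [0.5239, -0.027, 0.1096]
eef_rot: [0.802, 0.597, 0.0, -0.0]
ft_force: [-4.6, 1.4, 2.9]
finger_gap: 0.228
gripper_force: 10.0
```

Emit:
apply_moves([
  {"dx": 0.01,"dy": 0.0,"dz": 0.015,"ax": 0.0,"ay": 0.0,"az": 0.0,"jaw": 0.0},
  {"dx": 0.017,"dy": 0.0,"dz": 0.032,"ax": 0.0,"ay": 0.0,"az": 0.0,"jaw": 0.0},
  {"dx": 0.019,"dy": 0.0,"dz": 0.038,"ax": 0.0,"ay": 0.0,"az": 0.0,"jaw": 0.0},
  {"dx": 0.02,"dy": 0.0,"dz": 0.042,"ax": 0.0,"ay": 0.0,"az": 0.0,"jaw": 0.0},
], force=10)

```text
time: 14.45
tcp_pos: [0.5267, -0.018, 0.0893]
eef_rot: [0.802, 0.597, -0.0, -0.0]
ft_force: [-10.3, 0.2, 15.8]
finger_gap: 0.226
gripper_force: 10.0
```

Emit:
apply_moves([
  {"dx": 0.0,"dy": 0.0,"dz": 0.0,"ax": 0.0,"ay": 0.0,"az": 0.0,"jaw": 0.5},
  {"dx": 0.0,"dy": 0.0,"dz": 0.0,"ax": 0.0,"ay": 0.0,"az": 0.0,"jaw": 0.5},
  {"dx": 0.0,"dy": 0.0,"dz": -0.05,"ax": 0.0,"ay": 0.0,"az": 0.0,"jaw": 0.5},
  {"dx": 0.0,"dy": 0.0,"dz": -0.15,"ax": 0.0,"ay": 0.0,"az": 0.0,"jaw": 0.5},
  {"dx": 0.0,"dy": 0.0,"dz": -0.27,"ax": 0.0,"ay": 0.0,"az": 0.0,"jaw": 0.5},
], force=10)

```text
time: 15.08
tcp_pos: [0.5269, -0.0184, 0.2243]
eef_rot: [0.802, 0.597, -0.0, -0.0]
ft_force: [1.1, -0.0, 0.5]
finger_gap: 0.498
gripper_force: 0.0
```

Emit:
apply_moves([
  {"dx": -0.1,"dy": 0.1,"dz": -0.06,"ax": 0.0,"ay": 0.0,"az": 0.4,"jaw": 0.6},
  {"dx": -0.2,"dy": 0.1,"dz": -0.06,"ax": 0.0,"ay": 0.0,"az": 0.8,"jaw": 0.6},
  {"dx": -0.2,"dy": 0.1,"dz": -0.06,"ax": 0.0,"ay": 0.0,"az": 1.0,"jaw": 0.6},
  {"dx": -0.2,"dy": 0.1,"dz": -0.06,"ax": 0.0,"ay": 0.0,"az": 1.0,"jaw": 0.6},
  {"dx": -0.2,"dy": 0.1,"dz": -0.06,"ax": 0.0,"ay": 0.0,"az": 1.0,"jaw": 0.6},
], force=10)

```text
time: 15.7
tcp_pos: [0.5465, -0.1287, 0.2532]
eef_rot: [0.97, 0.245, 0.0, 0.0]
ft_force: [-0.9, -0.6, -0.7]
finger_gap: 0.599
gripper_force: 0.0
```

Emit:
apply_moves([
  {"dx": 0.0,"dy": 0.0,"dz": 0.0,"ax": 0.0,"ay": 0.0,"az": 0.5,"jaw": 0.6},
  {"dx": 0.0,"dy": 0.0,"dz": 0.0,"ax": 0.0,"ay": 0.0,"az": 1.0,"jaw": 0.6},
  {"dx": 0.0,"dy": 0.0,"dz": 0.0,"ax": 0.0,"ay": 0.0,"az": 1.0,"jaw": 0.6},
  {"dx": 0.0,"dy": 0.0,"dz": 0.0,"ax": 0.0,"ay": 0.0,"az": 1.0,"jaw": 0.6},
  {"dx": 0.0,"dy": 0.0,"dz": 0.0,"ax": 0.0,"ay": 0.0,"az": 1.0,"jaw": 0.6},
], force=10)

```text
time: 16.32
tcp_pos: [0.5464, -0.1284, 0.2532]
eef_rot: [0.99, -0.144, 0.0, 0.0]
ft_force: [-0.2, -0.2, 0.7]
finger_gap: 0.597
gripper_force: 0.0
```

Run:
```python
from h import *
for cam in ('wrist','top','scene'):
  c=eyes.capture(cam)
  for n in 'crank_knob catch_knob catch_hinge lever_handle lever_hinge'.split():
    print(cam,n,[(round(d['p'],2),np.round(d['xyz'],3).tolist()) for d in eyes.pinpoint(n,cam)][:1])
  if cam!='wrist':
    t=eyes.trace('catch',cam)
    if t:
        k=cloud(c,t[0]['pixels']);q=(k-[.512,-.075,.085])
        pr=np.c_[q@[.959,-.284,0],q@[.284,.959,0],k[:,2]]
        print(np.percentile(pr,[2,50,98],axis=0).round(3)); u=pr[abs(pr[:,1])<.025];print('tongue',np.percentile(u,[2,50,98],axis=0).round(3))
cv2.imwrite('pics/crop2.png',cv2.resize(c['img'][190:320,250:400,::-1],None,fx=5,fy=4.6,interpolation=2))
plan([.533,-.148,.118],-.288)
```

```text
wrist crank_knob []
wrist catch_knob [(0.68, [0.529, -0.022, 0.106])]
wrist catch_hinge [(0.86, [0.511, -0.077, 0.09])]
wrist lever_handle [(0.94, [0.534, -0.146, 0.13])]
wrist lever_hinge [(0.97, [0.494, -0.14, 0.042])]
top crank_knob [(0.75, [0.389, -0.254, 0.111])]
top catch_knob []
top catch_hinge []
top lever_handle []
top lever_hinge [(0.77, [0.498, -0.138, 0.042])]
[[ 0.194 -0.363  0.005]
 [ 0.222 -0.334  0.018]
 [ 0.25  -0.307  0.023]]Traceback (most recent call last):
  File "<stdin>", line 11, in <module>
    return _quantile_unchecked(
        a, q, axis, out, overwrite_input, method, keepdims, weights)
    return _ureduce(a,
                    func=_quantile_ureduce_func,
    ...<5 lines>...
                    overwrite_input=overwrite_input,
                    method=method)
    r = func(a, **kwargs)
    result = _quantile(arr,
                       quantiles=q,
    ...<2 lines>...
                       out=out,
                       weights=wgt)
    slices_having_nans = np.isnan(arr[-1, ...])
                                  ~~~^^^^^^^^^
IndexError: index -1 is out of bounds for axis 0 with size 0
```

Run:
```python
from h import *
c=eyes.capture('scene')
im=c['img'].astype(int);red=(im[...,0]>120)&(im[...,1]<60)&(im[...,2]<60)
k=cloud(c,red);q=(k-[.512,-.075,.085]);pr=np.c_[q@[.959,-.284,0],q@[.284,.959,0],k[:,2]]
u=pr[(abs(pr[:,1])<.03)&(abs(pr[:,0])<.04)&(pr[:,2]>.06)];print(len(u),'tongue',np.percentile(u,[0,2,50,98,100],axis=0).round(3))
for n in 'catch_knob lever_handle lever_hinge'.split():
    print(n,[(round(d['p'],2),np.round(d['xyz'],3).tolist()) for d in eyes.pinpoint(n,'scene')][:1])
cv2.imwrite('pics/crop2.png',cv2.resize(c['img'][170:300,250:400,::-1],None,fx=5,fy=4.6,interpolation=2))
plan([.533,-.148,.118],-.288)
```

```text
316 tongue [[-0.011 -0.018  0.076]
 [-0.01  -0.013  0.082]
 [-0.007  0.004  0.139]
 [ 0.003  0.026  0.162]
 [ 0.013  0.03   0.163]]
catch_knob [(0.94, [0.531, -0.023, 0.107])]
lever_handle [(0.73, [0.532, -0.149, 0.127])]
lever_hinge [(0.71, [0.489, -0.139, 0.041])]
t 17.18 tcp [ 0.5463 -0.1285  0.2532] F [ 0.8 -0.2  0.2] gap 0.599 d [-0.0142  0.045   0.2704] a [ 0.      0.     -0.0033]
```

View pics/crop2.png

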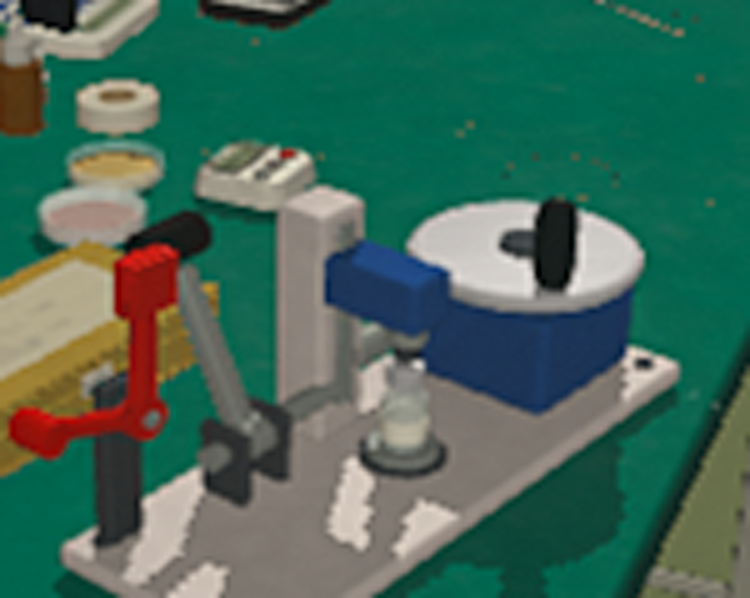

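The crop shows the catch thrown fully over: knob at (35,430), tongue upright with its cage at (147,278), top at z≈0.163. Lever handle is at (175,240), still home. Gripping the handle by its tips keeps the gripper body about 20 mm above the cage.

Emit:
apply_moves([
  {"dx": -0.014,"dy": 0.045,"dz": 0.06,"ax": 0.0,"ay": 0.0,"az": 0.0,"jaw": 0.52},
  {"dx": -0.014,"dy": 0.045,"dz": 0.14,"ax": 0.0,"ay": 0.0,"az": 0.0,"jaw": 0.52},
  {"dx": -0.014,"dy": 0.045,"dz": 0.2,"ax": 0.0,"ay": 0.0,"az": 0.0,"jaw": 0.52},
  {"dx": -0.014,"dy": 0.045,"dz": 0.24,"ax": 0.0,"ay": 0.0,"az": 0.0,"jaw": 0.52},
  {"dx": -0.014,"dy": 0.045,"dz": 0.266,"ax": 0.0,"ay": 0.0,"az": 0.0,"jaw": 0.52},
], force=25)

```text
time: 17.8
tcp_pos: [0.533, -0.148, 0.1193]
eef_rot: [0.989, -0.145, -0.0, -0.0]
ft_force: [0.4, 0.3, 0.3]
finger_gap: 0.521
gripper_force: 0.0
```

Emit:
apply_moves([
  {"dx": 0.0,"dy": 0.0,"dz": 0.0,"ax": 0.0,"ay": 0.0,"az": 0.0,"jaw": 0.0},
  {"dx": 0.0,"dy": 0.0,"dz": 0.0,"ax": 0.0,"ay": 0.0,"az": 0.0,"jaw": 0.0},
  {"dx": 0.0,"dy": 0.0,"dz": 0.0,"ax": 0.0,"ay": 0.0,"az": 0.0,"jaw": 0.0},
  {"dx": 0.0,"dy": 0.0,"dz": 0.0,"ax": 0.0,"ay": 0.0,"az": 0.0,"jaw": 0.0},
], force=25)

```text
time: 18.3
tcp_pos: [0.5326, -0.1486, 0.1201]
eef_rot: [0.989, -0.145, -0.001, 0.0]
ft_force: [-2.1, -3.4, -8.7]
finger_gap: 0.407
gripper_force: 25.0
```

Run:
```python
from h import *
plan([.533,-.148,.12],-.288)
a=np.linspace(0,.95,11);x=.1*np.sin(.45-a);z=.1*np.cos(.45-a)
for i in (0,5):print([(round((x[j]-x[i])/.5,3),round((z[i]-z[j])/.5,3)) for j in range(i+1,i+6)])
```

```text
t 18.3 tcp [ 0.5326 -0.1486  0.1201] F [-2.1 -3.4 -8.7] gap 0.407 d [ 0.0004 -0.0013  0.0002] a [ 0.0011  0.0014 -0.004 ]
[(np.float64(-0.017), np.float64(-0.007)), (np.float64(-0.036), np.float64(-0.013)), (np.float64(-0.054), np.float64(-0.017)), (np.float64(-0.073), np.float64(-0.019)), (np.float64(-0.092), np.float64(-0.02))]
[(np.float64(-0.019), np.float64(0.001)), (np.float64(-0.038), np.float64(0.005)), (np.float64(-0.056), np.float64(0.009)), (np.float64(-0.074), np.float64(0.016)), (np.float64(-0.091), np.float64(0.024))]
```

Gripped (gap 0.407 ≈ 36 mm). Pulling along the arc.

Emit:
apply_moves([
  {"dx": -0.017,"dy": 0.0,"dz": -0.007,"ax": 0.0,"ay": 0.0,"az": 0.0,"jaw": 0.0},
  {"dx": -0.036,"dy": 0.0,"dz": -0.013,"ax": 0.0,"ay": 0.0,"az": 0.0,"jaw": 0.0},
  {"dx": -0.054,"dy": 0.0,"dz": -0.017,"ax": 0.0,"ay": 0.0,"az": 0.0,"jaw": 0.0},
  {"dx": -0.073,"dy": 0.0,"dz": -0.019,"ax": 0.0,"ay": 0.0,"az": 0.0,"jaw": 0.0},
  {"dx": -0.092,"dy": 0.0,"dz": -0.02,"ax": 0.0,"ay": 0.0,"az": 0.0,"jaw": 0.0},
], force=35)

```text
time: 18.92
tcp_pos: [0.4902, -0.1359, 0.1309]
eef_rot: [0.989, -0.145, 0.002, 0.001]
ft_force: [6.7, -5.1, -13.4]
finger_gap: 0.404
gripper_force: 35.0
```

Emit:
apply_moves([
  {"dx": -0.019,"dy": 0.0,"dz": 0.001,"ax": 0.0,"ay": 0.0,"az": 0.0,"jaw": 0.0},
  {"dx": -0.038,"dy": 0.0,"dz": 0.005,"ax": 0.0,"ay": 0.0,"az": 0.0,"jaw": 0.0},
  {"dx": -0.056,"dy": 0.0,"dz": 0.009,"ax": 0.0,"ay": 0.0,"az": 0.0,"jaw": 0.0},
  {"dx": -0.074,"dy": 0.0,"dz": 0.016,"ax": 0.0,"ay": 0.0,"az": 0.0,"jaw": 0.0},
], force=35)

```text
time: 19.42
tcp_pos: [0.4565, -0.1259, 0.125]
eef_rot: [0.989, -0.145, 0.005, 0.002]
ft_force: [5.3, -1.3, 10.2]
finger_gap: 0.401
gripper_force: 35.0
```

Emit:
apply_moves([
  {"dx": -0.01,"dy": 0.0,"dz": 0.004,"ax": 0.0,"ay": 0.0,"az": 0.0,"jaw": 0.0},
  {"dx": -0.017,"dy": 0.0,"dz": 0.007,"ax": 0.0,"ay": 0.0,"az": 0.0,"jaw": 0.0},
  {"dx": -0.021,"dy": 0.0,"dz": 0.009,"ax": 0.0,"ay": 0.0,"az": 0.0,"jaw": 0.0},
  {"dx": -0.021,"dy": 0.0,"dz": 0.009,"ax": 0.0,"ay": 0.0,"az": 0.0,"jaw": 0.0},
], force=35)

```text
time: 19.92
tcp_pos: [0.4464, -0.1229, 0.1207]
eef_rot: [0.989, -0.145, 0.005, 0.002]
ft_force: [4.0, -2.8, 9.7]
finger_gap: 0.403
gripper_force: 35.0
```

Emit:
apply_moves([
  {"dx": -0.005,"dy": 0.0,"dz": 0.003,"ax": 0.0,"ay": 0.0,"az": 0.0,"jaw": 0.0},
  {"dx": -0.008,"dy": 0.0,"dz": 0.004,"ax": 0.0,"ay": 0.0,"az": 0.0,"jaw": 0.0},
  {"dx": -0.008,"dy": 0.0,"dz": 0.004,"ax": 0.0,"ay": 0.0,"az": 0.0,"jaw": 0.0},
], force=35)

```text
time: 20.3
tcp_pos: [0.4426, -0.1217, 0.1186]
eef_rot: [0.989, -0.145, 0.005, 0.002]
ft_force: [4.5, -2.3, 10.1]
finger_gap: 0.405
gripper_force: 35.0
```

Emit:
apply_moves([
  {"dx": -0.005,"dy": 0.0,"dz": 0.003,"ax": 0.0,"ay": 0.0,"az": 0.0,"jaw": 0.0},
  {"dx": -0.009,"dy": 0.0,"dz": 0.005,"ax": 0.0,"ay": 0.0,"az": 0.0,"jaw": 0.0},
  {"dx": -0.009,"dy": 0.0,"dz": 0.005,"ax": 0.0,"ay": 0.0,"az": 0.0,"jaw": 0.0},
], force=35)

```text
time: 20.68
tcp_pos: [0.4382, -0.1204, 0.116]
eef_rot: [0.989, -0.145, 0.005, 0.002]
ft_force: [5.0, -2.4, 9.9]
finger_gap: 0.405
gripper_force: 35.0
```

Run:
```python
from h import *
for cam in ('scene','top','wrist'):
  c=eyes.capture(cam)
  if cam=='scene':cv2.imwrite('pics/crop3.png',cv2.resize(c['img'][150:300,240:400,::-1],None,fx=5,fy=4,interpolation=2))
  for n in 'crank_knob catch_knob lever_handle lever_hinge'.split():
    print(cam,n,[(round(d['p'],2),np.round(d['xyz'],3).tolist()) for d in eyes.pinpoint(n,cam)][:1])
plan([.44,-.12,.12],-.288)
```

```text
scene crank_knob []
scene catch_knob [(0.93, [0.53, -0.022, 0.108])]
scene lever_handle [(0.63, [0.447, -0.121, 0.125])]
scene lever_hinge [(0.56, [0.49, -0.135, 0.039])]
top crank_knob [(0.65, [0.39, -0.254, 0.113])]
top catch_knob [(0.74, [0.527, -0.013, 0.103])]
top lever_handle [(0.44, [0.445, -0.124, 0.13])]
top lever_hinge [(0.87, [0.496, -0.14, 0.041])]
wrist crank_knob [(0.78, [0.392, -0.253, 0.112])]
wrist catch_knob [(0.72, [0.526, -0.024, 0.104])]
wrist lever_handle [(0.62, [0.445, -0.122, 0.122])]
wrist lever_hinge [(0.7, [0.494, -0.141, 0.043])]
t 21.43 tcp [ 0.4382 -0.1204  0.116 ] F [ 4.1 -2.2 10.1] gap 0.404 d [ 0.0032 -0.0018 -0.0079] a [ 0.0029 -0.013  -0.0036]
```

View pics/crop3.png

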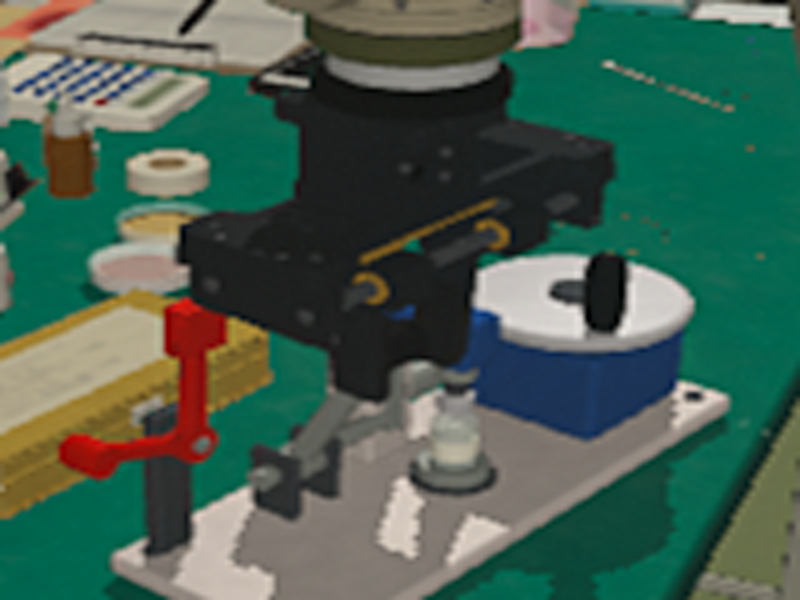

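The crop shows the lever leaning forward in the fingers, with the catch open (knob at (88,455)) and the gripper body clear above the cage at (195,330). I'll measure the lever angle to confirm it has reached the stop.

```bash
cat > ang.py <<'E'
from h import *
h=np.array([.494,-.140,.04])
for cam in ('scene','top'):
    c=eyes.capture(cam);k=cloud(c,c['depth']>0)
    if cam=='scene':
        t=eyes.trace('lever',cam)
        if t: k=cloud(c,t[0]['pixels']);print('p',t[0]['p'],len(k))
    q=k-h;pr=np.c_[q@[.959,-.284,0],q@[.284,.959,0],k[:,2]]
    u=pr[(abs(pr[:,1])<.012)&(pr[:,2]>.055)&(pr[:,2]<.105)&(abs(pr[:,0])<.08)]
    print(cam,len(u))
    if len(u)>10:
        l=cv2.fitLine(u[:,[0,2]].astype(np.float32),cv2.DIST_HUBER,0,.01,.01).ravel();s=np.sign(l[1]);print('lean',np.arctan2(-l[0]*s,l[1]*s),l,np.percentile(u,[5,50,95],axis=0).round(3).tolist())
    print([(round(d['p'],2),np.round(d['xyz'],4).tolist()) for d in eyes.pinpoint('lever_handle',cam)][:1])
E
python3 ang.py
```

```text
p 0.53 208
scene 89
lean 0.5118008 [ 0.48974812 -0.87186396 -0.02557128  0.07552505] [[-0.036, 0.003, 0.057], [-0.025, 0.008, 0.075], [-0.013, 0.01, 0.092]]
[(0.75, [0.4472, -0.1218, 0.1261])]
top 86
lean 0.5050623 [ 0.48386195 -0.8751443  -0.01532812  0.0732375 ] [[-0.033, -0.004, 0.055], [-0.02, 0.001, 0.078], [-0.006, 0.007, 0.103]]
[(0.55, [0.4458, -0.1194, 0.129])]
```

Emit:
apply_moves([
  {"dx": 0.0,"dy": 0.0,"dz": 0.0,"ax": 0.0,"ay": 0.0,"az": 0.0,"jaw": 0.0},
  {"dx": 0.0,"dy": 0.0,"dz": 0.0,"ax": 0.0,"ay": 0.0,"az": 0.0,"jaw": 0.0},
  {"dx": -0.003,"dy": 0.0,"dz": 0.001,"ax": 0.0,"ay": 0.0,"az": 0.0,"jaw": 0.0},
  {"dx": -0.003,"dy": 0.0,"dz": 0.001,"ax": 0.0,"ay": 0.0,"az": 0.0,"jaw": 0.0},
], force=58)

```text
time: 22.18
tcp_pos: [0.4377, -0.1202, 0.1157]
eef_rot: [0.989, -0.145, 0.006, 0.002]
ft_force: [7.6, -2.5, 8.5]
finger_gap: 0.396
gripper_force: 58.0
```

```bash
python3 ang.py; python3 -c "
from h import *
plan([.438,-.12,.116],-.288)"
```

```text
p 0.63 207
scene 91
lean 0.5357041 [ 0.5104466  -0.8599094  -0.0258846   0.07542894] [[-0.038, 0.003, 0.057], [-0.025, 0.008, 0.075], [-0.014, 0.01, 0.093]]
[(0.76, [0.4465, -0.1216, 0.1258])]
top 79
lean 0.5137121 [ 0.49141362 -0.8709263  -0.02109164  0.08272871] [[-0.033, -0.004, 0.059], [-0.021, 0.002, 0.081], [-0.008, 0.007, 0.101]]
[(0.52, [0.4438, -0.1223, 0.1306])]
t 22.43 tcp [ 0.4377 -0.1203  0.1157] F [ 8.2 -2.8  8.5] gap 0.398 d [ 0.0004 -0.0007 -0.0006] a [ 0.0029 -0.016  -0.0038]
```

Emit:
apply_moves([
  {"dx": -0.004,"dy": 0.0,"dz": 0.001,"ax": 0.0,"ay": 0.0,"az": 0.0,"jaw": 0.0},
  {"dx": -0.004,"dy": 0.0,"dz": 0.001,"ax": 0.0,"ay": 0.0,"az": 0.0,"jaw": 0.0},
  {"dx": -0.004,"dy": 0.0,"dz": 0.001,"ax": 0.0,"ay": 0.0,"az": 0.0,"jaw": 0.0},
], force=58)

```text
time: 22.8
tcp_pos: [0.4374, -0.1202, 0.1156]
eef_rot: [0.989, -0.145, 0.008, 0.002]
ft_force: [16.0, -1.7, 4.9]
finger_gap: 0.404
gripper_force: 58.0
```

The force climbs while the tool holds still, so the lever is firmly on its stop. Handing in.

```bash
python3 -c "
from rig import job
print(job.sign_off())"
```

```text
the job is handed in; nothing more can be done
None
```

I wound the crank to its stop, flipped the catch fully open, then pulled the lever to its stop, and handed in at about 23 s still gripping it, with no contact with the other things on the table that I noticed.

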